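# Free the board turntable of the slide-out test jig

### The job

Pull the test jig's drawer all the way out, then take the red knob of the sprung index plunger inside it, pull it straight up as far as it goes so that its pin is clear of the turntable, and keep holding it up there: finish while still gripping it, so that I can turn the board to its next side. Leave the drawer out, do not touch the circuit board, and do not shift the things standing beside the jig.

Things in the scene. Friction and masses are not known exactly. Their poses are not given: they have to be found in the camera images.
- jig: Grey sheet-metal housing of the test jig, 160 (its x) x 200 (its y) x 75 mm high, screwed to the bench; origin at the centre of its underside. Its open front faces its own -x, where the drawer slides out. Its top is a 4 mm plate over the closed drawer.
- drawer (a joint): How far the drawer is out, m: 0 shut, 0.100 fully out at its stop. It slides along the jig's -x with about 3 N of friction and stays where it is left. At the start it is up to 25 mm open. Blue front, 188 mm wide, top edge 63 mm above the bench; the aluminium side walls are only 24 mm high.
- drawer_handle (a point): Middle of the drawer's handle: a horizontal steel bar 10 mm thick and 90 mm long (along the jig's y) between two posts, 42 mm in front of the blue front's face and 55 mm above the bench. Axes as the jig's; moves with the drawer.
- plunger (a joint): How far the index plunger is pulled up, m: 0 with its pin seated in the turntable's hole, 0.016 at its upper stop. Slides vertically; a spring pulls it down with 4 N at 0, growing to 10 N at the stop, and it springs back when released.
- plunger_knob (a point): Middle of the plunger's upright red knob, 22 mm in diameter, 17 mm high, on a brass collar 18 mm wide; 59.5 mm above the bench when seated. Moves with plunger and drawer; axes as the jig's. With the drawer shut it is under the jig's top plate, 26 mm to -x and 15 mm to -y of the jig's centre; with it fully out it is 46 mm clear of the housing and 50 mm behind the blue front.
- board: Green circuit board fixed on the black round turntable (90 mm diameter, top 18 mm above the bench) in the drawer, 60 mm along the jig's x, 42 mm along its y, up to 30 mm above the bench; origin at the centre of its underside, 37 mm to the +y side of the plunger.
- transformer: Bystander: small transformer, 56 x 66 x 44 mm high, loose, to the jig's +y side; origin at the centre of its underside.
- fuse_tin: Bystander: red and white tin, 52 x 82 x 27 mm high, loose, to the jig's -y side; origin at the centre of its underside.
- relay_box: Bystander: small orange relay, 22 x 28 x 34 mm high, loose, to the jig's -y side; origin at the centre of its underside.

How it is judged:
By the outcome, as a careful person would: the job done as asked, in the order asked, and still so for the second after the job is handed in, while the arm keeps its last pose, push and grip.
It also fails if it takes over 42 s, if anything falls off the work surface, if the arm or the gripper's body presses on something with over 40 N, if the wrist force passes 120 N, or if a joint passes its speed limit or range.

### The arm

A 7-joint arm with a two-finger parallel gripper is mounted at the origin on a cart in front of the work surface, level with it; the furniture and walls round the work are solid. World frame = base frame: x ahead of the robot, y to its left, z up, the work surface at z = 0. Lengths are in m, angles in degrees, forces in N, time in s.
With the tool pointing down it reaches from about 0.4 to 0.875 m from the base axis. Payload 4.4 kg.
Tool frame: the origin (TCP) lies between the finger pads; the fingertips stand 25 mm ahead of it and the grasp point (between the pads) lies 6 mm ahead of it; z points along the fingers, y is the line along which they close (so a half turn about z gives the same grasp; the last joint's range is limited). The gripper opens to 85 mm and grips with 20 to 120 N. Pads are 22 mm wide; open, the fingers measure 114 mm over their backs; the gripper's body (76 mm by 85 mm) begins 54 mm behind the grasp point. The pads swing forward as they close: fully open they stand 13 mm farther back than shut.
Start: joints at [71.001, 36.005, 2.206, 86.941, -1.547, 57.084, -1.146], TCP at [0.171, -0.627, 0.256] pointing down, gripper open.
Joint ranges: [-175.42, 175.42], [-21.48, 121.26], [-71.46, 75.88], [10.55, 141.38], [-63.04, 243.04], [13.31, 113.54], [-168.57, 168.57]. Speed limits (degrees/s): [147.25, 147.25, 180, 180, 180, 180, 180].

### API

Orientations are given as a 3x3 rotation matrix whose columns are the frame's x, y, z axes.
In Python, from plant import manip gives the robot as it stands.
- The arm moves only by the tool apply_moves, never from a script. Its argument "plan" is a list that holds one entry, the list of rows, each a list of 6 numbers: the shift along the tool's x, y, z each as a share of 0.3 m, from -1 to 1, then the turn, a rotation vector about the tool's x, y, z each as a share of 360 degrees, from -1 to 1. In form: [[[tx, ty, tz, rx, ry, rz], ...]]. A call has 1 to 8 rows; each row is the pose to reach, as a shift and turn from the pose commanded when the call began, along the tool's axes at that moment, turning the shorter way round; what a row does not reach only later rows make up. A row lasts 1/10 s, in which the tool goes at most 50 mm and 8.59 degrees, less where a joint would pass 70% of its speed; a pose out of reach is approached as far as the arm can. A call with a number of a shift or a turn outside -1 to 1 is refused whole. A call with a gripper value outside its range is refused whole. "hand" is the opening, from 0 (shut) to 1 (fully open), set as the call begins (left out, the last holds). The fingers move at their own pace and stop on an object; "grip_force" is the grip in N (left out, the last holds). Time passes only in rows, so rows that repeat a pose let the fingers close. It gives the time, the measured TCP pose, the force, the opening and the grip force at its end, in the units of the state.
- manip.sense(): the state, without advancing time (a new reading comes with each control period).
- manip.get_image(name): name is "side" or "top" or "wrist"; returns the picture (420x560x3 uint8, red, green, blue); there is no depth.
- manip.calibration(name): a dict with "fx", "fy", "cx", "cy" (pixels), "k1" (the pictures are not rectified: a ray, as slopes to the right and down, at radius r is drawn at 1 + k1 r^2 times it, then the intrinsics apply), "extrinsics" (4x4, takes a point from camera to world coordinates); the wrist camera has in their place "mount" (4x4, takes a point from camera to tool coordinates, whose origin is the TCP and whose axes are the flange's). Camera axes: x right, y down, z forward; pixel columns grow to the right and rows downward; lengths in m; the calibration is good to about 2 mm. A picture is of the moment at which its call begins: read the wrist's pose just before it. calibration takes no time and is no camera call.
- manip.finish_job(): hands the job in; it is judged then, once.
The state is a dict: "clock": time; "joints": joint angles; "qvel": joint speeds; "joint_torque": joint torques, N m; "tool_pos": TCP position; "tool_rot": TCP orientation; "force": force on the tool from outside, world axes, zero at the start; "wrist_torque": the same for the moment, N m; "finger_gap": opening from 0.0 (shut) to 1.0 (fully open); "grasp_force": force on a finger pad.
Only numpy, scipy, OpenCV 4.12 (cv2) and the standard library are available. Lean on these libraries where they do the work, as an engineer would, in place of code of your own. Each camera call takes 0.05 s, during which the arm holds its last target. There are 200 camera calls.

## Working session

There is one attempt and no reset: what is moved stays moved. The work goes in short steps, Python scripts to look and compute and a tool call to move; the robot and the scene stay as the last step left them, time stands still between calls to the robot, and variables do not carry over. Pictures are saved under pics/ and viewed, at most 10 in all, crops included, and the job is handed in when it is done.

Besides the shell and the picture viewer there is one more tool, called after "Call:" in YAML: its name, and indented under it one key for each argument. apply_moves: Moves the arm, as the interface text tells. Shift numbers are shares of 0.3 m and turn numbers shares of 360 degrees, none past 1 either way. Its arguments: {"type":"object","properties":{"plan":{"type":"array","items":{"type":"array","items":{"type":"array","items":{"type":"number"}}}},"hand":{"type":"number"},"grip_force":{"type":"number"}},"required":["plan"]}

```bash
mkdir -p pics; ls; python3 - <<'E'
from plant import manip
import cv2,numpy as np
s=manip.sense();print(s)
for n in ["side","top"]:
    im=manip.get_image(n);cv2.imwrite(f"pics/{n}0.png",im[...,::-1]);print(n,manip.calibration(n))
print(manip.calibration("wrist"))
E
```

```text
pics
{'clock': 0.0, 'joints': array([70.99782247, 36.05667069,  2.20126748, 86.99621689, -1.54856073,
       57.08457306, -1.14568836]), 'qvel': array([ 0.0173967 ,  0.03726937, -0.01506833, -0.0805233 , -0.0394446 ,
        0.03303829, -0.01754162]), 'joint_torque': array([ 3.16565083e-04, -5.63387489e+01,  1.22654099e+00, -1.93441415e+01,
        1.11181301e-02,  1.03846935e-02,  3.24771395e-05]), 'tool_pos': array([ 0.17067   , -0.62659092,  0.25541281]), 'tool_rot': array([[ 9.64867485e-01,  2.62736568e-01, -4.81738548e-04],
       [ 2.62737009e-01, -9.64865769e-01,  1.81974567e-03],
       [ 1.33006982e-05, -1.88238398e-03, -9.99998228e-01]]), 'force': array([-0.39477881, -0.43033512, -0.07762941]), 'wrist_torque': array([-0.01258621,  0.01708116,  0.00943845]), 'grasp_force': 0.0, 'finger_gap': 0.9985185301907681}
side {'fx': 474.7512477079376, 'fy': 474.7512477079376, 'cx': 281.709666418908, 'cy': 209.91565844919438, 'k1': -0.09226759887379546, 'extrinsics': array([[ 0.87122166, -0.18908734,  0.45301081,  0.28744327],
       [-0.49079521, -0.3536415 ,  0.79627744, -0.57773098]
[... 302 characters left out ...]
15639,  0.03700453,  0.63636919],
       [-0.9995306 ,  0.01686865, -0.02557378,  0.12953279],
       [ 0.02492799, -0.03744261, -0.99898781,  0.91911252],
       [ 0.        ,  0.        ,  0.        ,  1.        ]])}
{'fx': 301.7571421247078, 'fy': 301.7571421247078, 'cx': 281.91934301903973, 'cy': 211.75448803969707, 'k1': -0.03704512338834886, 'mount': array([[-1.09809215e-04, -9.46074420e-01, -3.23949347e-01,
         8.27926816e-02],
       [ 9.99999122e-01,  3.23919199e-04, -1.28495640e-03,
         1.32362300e-05],
       [ 1.32059780e-03, -3.23949204e-01,  9.46073554e-01,
        -1.17208736e-01],
       [ 0.00000000e+00,  0.00000000e+00,  0.00000000e+00,
         1.00000000e+00]])}
```

View pics/top0.png

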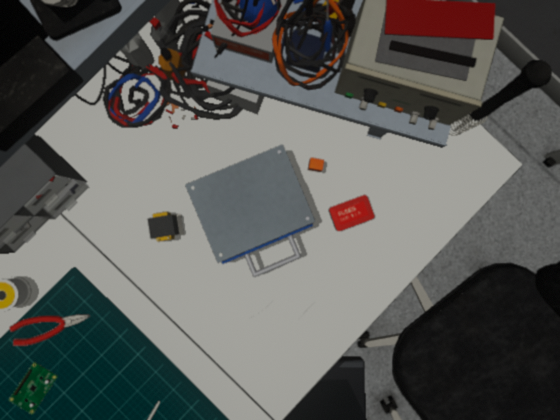

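View pics/side0.png

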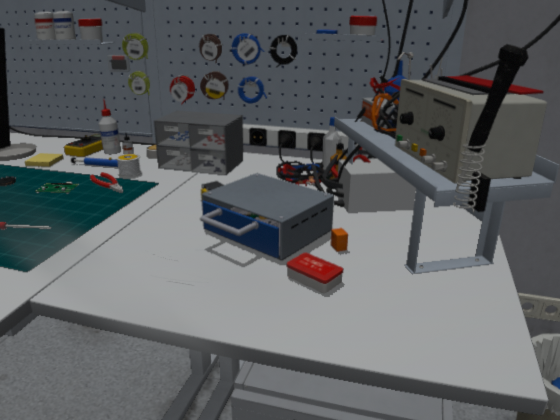

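The top view shows the jig's top plate with corners near (187,185), (283,147), (318,221), (222,261) and the handle bar from (252,275) to (304,259). The tin is at (352,212), the relay at (316,164) and the transformer at (163,226). The side view shows the drawer slightly open, with the handle bar from (203,216) to (232,233).

```bash
cat > h.py <<'E'
from plant import manip
import cv2,numpy as np
def slopes(c,p):
    d=np.array([(p[0]-c["cx"])/c["fx"],(p[1]-c["cy"])/c["fy"]]);s=d.copy()
    for _ in range(20): s=d/(1+c["k1"]*(s@s))
    return s
def ray(n,p,T=None):
    c=manip.calibration(n);E=c["extrinsics"] if T is None else T@c["mount"]
    return E[:3,3],E[:3,:3]@np.r_[slopes(c,p),1]
def onz(n,p,z,T=None):
    o,d=ray(n,p,T);return o+d*(z-o[2])/d[2]
def proj(n,P,T=None):
    c=manip.calibration(n);E=c["extrinsics"] if T is None else T@c["mount"]
    q=np.linalg.inv(E)@np.r_[P,1];s=q[:2]/q[2];s=s*(1+c["k1"]*s@s)
    return np.array([s[0]*c["fx"]+c["cx"],s[1]*c["fy"]+c["cy"]])
def toolT():
    s=manip.sense();T=np.eye(4);T[:3,:3]=s["tool_rot"];T[:3,3]=s["tool_pos"];return T
E
python3 - <<'E'
from h import *
im=cv2.imread("pics/top0.png")
crop=im[140:285,180:330]
big=cv2.resize(crop,None,fx=5,fy=5,interpolation=cv2.INTER_CUBIC)[:600*5]
cv2.imwrite("pics/crop.png",cv2.resize(crop,(620,600),interpolation=cv2.INTER_CUBIC))
hsv=cv2.cvtColor(im,cv2.COLOR_BGR2HSV)
print(hsv[200,250],hsv[160,225],hsv[275,270-5],hsv[300,250])
m=((hsv[...,2]<175)&(hsv[...,2]>90)).astype(np.uint8)*255
m[:, :182]=0;m[:,325:]=0;m[:143]=0;m[285:]=0
m2=cv2.morphologyEx(m,cv2.MORPH_OPEN,np.ones((15,15)))
cs,_=cv2.findContours(m2,0,2);c=max(cs,key=cv2.contourArea)
r=cv2.minAreaRect(c);b=cv2.boxPoints(r);print(r,b)
W=np.array([onz("top",p,.075) for p in b]);print(W,np.linalg.norm(W-np.roll(W,1,0),axis=1),W.mean(0))
for p in [(252,275),(304,259),(278,267)]: print(p,onz("top",p,.06))
for p in [(203,216),(232,233)]: print(p,onz("side",p,.055))
E
```

```text
[ 97  22 103] [ 30   8 162] [ 25   9 162] [ 26  11 163]
((252.99998474121094, 213.49996948242188), (140.99996948242188, 141.99996948242188), 90.0) [[182.      142.99998]
 [323.99997 142.99998]
 [323.99997 283.99994]
 [182.      283.99994]]
[[0.79486363 0.29716004 0.075     ]
 [0.79155042 0.02917344 0.075     ]
 [0.52524631 0.03483736 0.075     ]
 [0.53106455 0.29958322 0.075     ]] [0.26381021 0.26800708 0.26636433 0.26480979] [0.66068123 0.16518852 0.075     ]
(252, 275) [0.54315495 0.17024569 0.06      ]
(304, 259) [0.57152448 0.07044986 0.06      ]
(278, 267) [0.55728951 0.12046736 0.06      ]
(203, 216) [0.55081768 0.17449779 0.055     ]
(232, 233) [0.56912512 0.08598716 0.055     ]
```

View pics/crop.png

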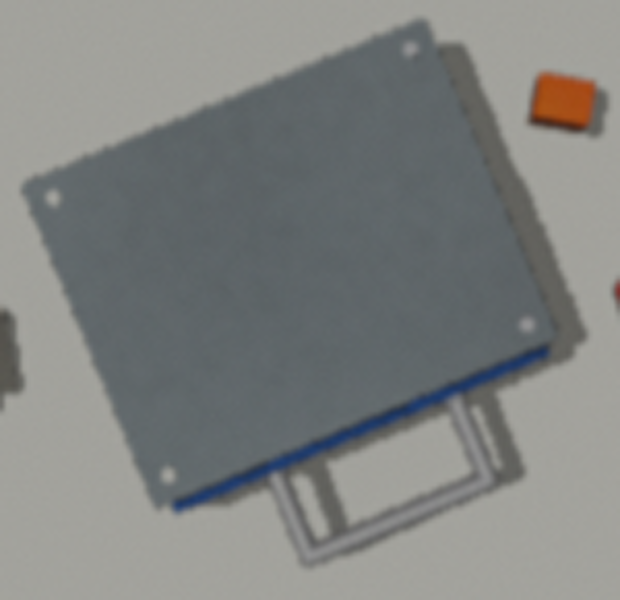

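The crop shows the plate corners at crop (22,185), (428,18), (555,345), (158,508), and the bar centre line from (311,551) to (488,478). The drawer is only slightly open.

```bash
cat >> h.py <<'E'
def c2p(x,y): return (180+(x+.5)*150/620-.5,140+(y+.5)*145/600-.5)
E
python3 - <<'E'
from h import *
b=[c2p(*q) for q in [(22,185),(428,18),(555,345),(158,508)]]
W=np.array([onz("top",p,.075) for p in b]);print(W,np.linalg.norm(W-np.roll(W,1,0),axis=1));C=W.mean(0)
# jig +y: from corner1(right) to corner0(left); +x from corner3 to corner0
y=(W[0]-W[1]+W[3]-W[2]);x=(W[0]-W[3]+W[1]-W[2])
a=np.arctan2(x[1],x[0]);b_=np.arctan2(-y[0],y[1]);print(C,np.degrees([a,b_]));yaw=(.45*a+.55*b_)
R=np.array([[np.cos(yaw),-np.sin(yaw)],[np.sin(yaw),np.cos(yaw)]])
B=[onz("top",c2p(*q),.058) for q in [(311,551),(488,478)]]
print(B,np.linalg.norm(B[0]-B[1]),[R.T@(q-C)[:2] for q in B])
print("bar yaw",np.degrees(np.arctan2(-(B[0]-B[1])[0],(B[0]-B[1])[1])))
T=toolT()
for n in ["top","side"]:
  print(n,[proj(n,q).round(1) for q in W],[proj(n,q).round(1) for q in B])
# things: crude
im=cv2.imread("pics/top0.png");hsv=cv2.cvtColor(im,cv2.COLOR_BGR2HSV)
m=((hsv[...,1]>150)&((hsv[...,0]<15)|(hsv[...,0]>170))).astype(np.uint8);m[:150]=0;m[235:]=0;m[:,:300]=0;m[:,385:]=0
for c in cv2.findContours(m,0,2)[0]:
  if cv2.contourArea(c)>30:
    r=cv2.minAreaRect(c);w=onz("top",r[0],.03);print(r,w,R.T@(w-C)[:2])
w=onz("top",(163,226),.044);print(w,R.T@(w-C)[:2])
E
```

```text
[[0.7168466  0.2925629  0.075     ]
 [0.79076714 0.10679667 0.075     ]
 [0.63998042 0.05144057 0.075     ]
 [0.56960119 0.23290003 0.075     ]] [0.15887376 0.19993334 0.16062669 0.19462983]
[0.67929884 0.17092504 0.075     ] [21.10300335 21.45213297]
[array([0.54703558, 0.1648224 , 0.058     ]), array([0.57898401, 0.08229422, 0.058     ])] 0.08849633681518373 [array([-0.12544899,  0.04234812]), array([-0.12565369, -0.04614798])]
bar yaw 21.162493611945663
top [array([184.9, 184.3]), array([283.2, 144. ]), array([313.9, 223. ]), array([217.8, 262.4])] [array([254.9, 272.8]), array([297.7, 255.1])]
side [array([255.6, 172.6]), array([333.6, 194.9]), array([278.8, 221.5]), array([200.8, 193.5])] [array([202.8, 216.8]), array([238.2, 231. ])]
((351.3028869628906, 212.70802307128906), (24.43462562561035, 39.898502349853516), 70.01689147949219) [ 0.65936478 -0.02779193  0.03      ] [-0.09074112 -0.17790967]
((315.8653564453125, 164.17306518554688), (13.532012939453125, 10.982503890991211), 11.309932708740234) [0.75755904 0.04096794 0.03      ] [ 0.02572025 -0.14950577]
[0.63955271 0.3413922  0.044     ] [0.02487624 0.17326275]
```

The sizes agree (159 x 197 mm, bar 88 mm). The jig is at (0.679, 0.171) with yaw 21.2°, and the drawer is about 3.5 mm open. Before swinging the arm I'll check how high the chair stands.

```bash
python3 - <<'E'
from h import *
cv2.imwrite("pics/w0.png",manip.get_image("wrist")[...,::-1])
for z in (0,-.3,.2): print(z,[onz("top",p,z).round(2) for p in [(395,355),(520,265),(470,300)]])
E
```

```text
0 [array([ 0.37, -0.11,  0.  ]), array([ 0.55, -0.38,  0.  ]), array([ 0.48, -0.27,  0.  ])]
-0.3 [array([ 0.28, -0.19, -0.3 ]), array([ 0.52, -0.54, -0.3 ]), array([ 0.43, -0.4 , -0.3 ])]
0.2 [array([ 0.43, -0.06,  0.2 ]), array([ 0.57, -0.27,  0.2 ]), array([ 0.51, -0.18,  0.2 ])]
```

View pics/w0.png

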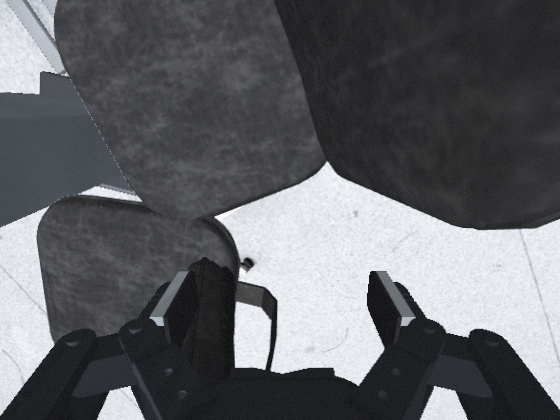

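The wrist view shows a seat edge running from (55,20) through (195,218) to (327,160), a darker backrest at the upper right, and a stool at the lower left. I'll work out the heights by intersecting top-view rays.

```bash
python3 - <<'E'
from h import *
T=toolT()
for p in [(395,355),(410,405),(520,265),(545,280),(556,330)]:
  print(p,[(z,onz("top",p,z)[:2].round(2).tolist(),proj("wrist",onz("top",p,z),T).round().tolist()) for z in (-.4,-.25,-.1,0,.1,.2)])
E
```

```text
(395, 355) [(-0.4, [0.25, -0.22], [126.0, 64.0]), (-0.25, [0.3, -0.18], [69.0, 23.0]), (-0.1, [0.34, -0.14], [-27.0, -45.0]), (0, [0.37, -0.11], [-127.0, -114.0]), (0.1, [0.4, -0.09], [-181.0, -144.0]), (0.2, [0.43, -0.06], [5514.0, 4082.0])]
(410, 405) [(-0.4, [0.11, -0.26], [135.0, 128.0]), (-0.25, [0.17, -0.21], [81.0, 97.0]), (-0.1, [0.23, -0.17], [-8.0, 45.0]), (0, [0.27, -0.14], [-106.0, -13.0]), (0.1, [0.31, -0.11], [-231.0, -86.0]), (0.2, [0.35, -0.08], [970.0, 611.0])]
(520, 265) [(-0.4, [0.51, -0.6], [310.0, -10.0]), (-0.25, [0.52, -0.51], [273.0, -66.0]), (-0.1, [0.54, -0.43], [207.0, -164.0]), (0, [0.55, -0.38], [129.0, -271.0]), (0.1, [0.56, -0.32], [48.0, -320.0]), (0.2, [0.57, -0.27], [11912.0, 20667.0])]
(545, 280) [(-0.4, [0.46, -0.67], [334.0, 21.0]), (-0.25, [0.48, -0.58], [302.0, -29.0]), (-0.1, [0.5, -0.49], [244.0, -119.0]), (0, [0.52, -0.43], [172.0, -223.0]), (0.1, [0.53, -0.36], [62.0, -348.0]), (0.2, [0.54, -0.3], [3486.0, 6181.0])]
(556, 330) [(-0.4, [0.32, -0.69], [325.0, 90.0]), (-0.25, [0.35, -0.6], [294.0, 51.0]), (-0.1, [0.39, -0.5], [238.0, -17.0]), (0, [0.42, -0.44], [169.0, -99.0]), (0.1, [0.44, -0.38], [43.0, -241.0]), (0.2, [0.46, -0.32], [331.0, 283.0])]
```

The seat lies about 0.25 m below the bench, so the path is clear. Swinging over now.

Call:
apply_moves:
  plan:
    - [[0.767,-0.83,0,0,0,-0.107],[0.767,-0.83,0,0,0,-0.107],[0.767,-0.83,0,0,0,-0.107],[0.767,-0.83,0,0,0,-0.107],[0.767,-0.83,0,0,0,-0.107],[0.767,-0.83,0,0,0,-0.107],[0.767,-0.83,0,0,0,-0.107],[0.767,-0.83,0,0,0,-0.107]]
  hand: 0.42

```text
clock: 0.95
tool_pos: [0.3301, -0.3211, 0.2565]
tool_rot: [[0.584, 0.812, 0.001], [0.812, -0.584, 0.003], [0.003, -0.001, -1.0]]
force: [-0.2, -1.0, 0.0]
finger_gap: 0.416
grasp_force: 0.0
```

```bash
cat >> h.py <<'E'
def goal(P,t):
    """shares of shift/turn from the present pose to TCP P, tool down, tool x at yaw t deg"""
    from scipy.spatial.transform import Rotation as Ro
    T=toolT();c,s=np.cos(np.radians(t)),np.sin(np.radians(t))
    G=np.array([[c,s,0],[s,-c,0],[0,0,-1]])
    d=T[:3,:3].T@(np.array(P)-T[:3,3]);r=Ro.from_matrix(T[:3,:3].T@G).as_rotvec()
    print("now",T[:3,3].round(4),"m",d.round(4),"deg",np.degrees(r).round(2),"shares",(d/.3).round(3),(np.degrees(r)/360).round(4))
E
python3 -c "
from h import *
s=manip.sense();print(s['clock'],s['joints'].round(1),s['finger_gap'])
goal((.562,.1255,.18),111.2)"
```

```text
0.95 [ 48.7  21.  -10.6 115.7   5.2  43.8  -0.7] 0.416438112088333
now [ 0.3301 -0.3211  0.2565] m [ 0.4977 -0.0724  0.0779] deg [ 4.000e-02 -1.700e-01 -5.691e+01] shares [ 1.659 -0.241  0.26 ] [ 1.000e-04 -5.000e-04 -1.581e-01]
```

Call:
apply_moves:
  plan:
    - [[0.95,-0.14,0,0,0,-0.095],[0.95,-0.14,0,0,0,-0.095],[0.95,-0.14,0,0,0,-0.095],[0.95,-0.14,0,0,0,-0.095],[0.95,-0.14,0,0,0,-0.095],[0.95,-0.14,0,0,0,-0.095],[0.95,-0.14,0,0,0,-0.095]]

```text
clock: 1.65
tool_pos: [0.4649, -0.0666, 0.2567]
tool_rot: [[0.027, 1.0, 0.003], [1.0, -0.027, 0.003], [0.003, 0.003, -1.0]]
force: [0.0, -0.6, 0.2]
finger_gap: 0.418
grasp_force: 0.0
```

```bash
python3 -c "
from h import *
goal((.562,.1255,.18),111.2)"
```

```text
now [ 0.4649 -0.0666  0.2567] m [0.1944 0.0916 0.0776] deg [  0.21  -0.14 -22.77] shares [0.648 0.305 0.259] [ 0.0006 -0.0004 -0.0632]
```

Call:
apply_moves:
  plan:
    - [[0.648,0.305,0.259,0,0,-0.0632],[0.648,0.305,0.259,0,0,-0.0632],[0.648,0.305,0.259,0,0,-0.0632],[0.648,0.305,0.259,0,0,-0.0632],[0.648,0.305,0.259,0,0,-0.0632],[0.648,0.305,0.259,0,0,-0.0632],[0.648,0.305,0.259,0,0,-0.0632],[0.648,0.305,0.259,0,0,-0.0632]]

```text
clock: 2.45
tool_pos: [0.5603, 0.1168, 0.1786]
tool_rot: [[-0.351, 0.936, -0.001], [0.936, 0.351, -0.002], [-0.001, -0.001, -1.0]]
force: [0.2, -1.7, 0.1]
finger_gap: 0.424
grasp_force: 0.0
```

```bash
python3 - <<'E'
from h import *
goal((.562,.1255,.061),111.2)
T=toolT();im=manip.get_image("wrist")[...,::-1].copy();cv2.imwrite("pics/w1.png",im)
for p in [(.547,.1648,.06),(.579,.0823,.06),(.562,.1255,.06)]: print(proj("wrist",p,T))
E
```

```text
now [0.5603 0.1168 0.1786] m [0.0077 0.0048 0.1176] deg [-0.06  0.08 -0.64] shares [0.026 0.016 0.392] [-0.0002  0.0002 -0.0018]
[288.67383289 154.93523771]
[289.08251033 257.18491707]
[288.61052317 206.47870106]
```

View pics/w1.png

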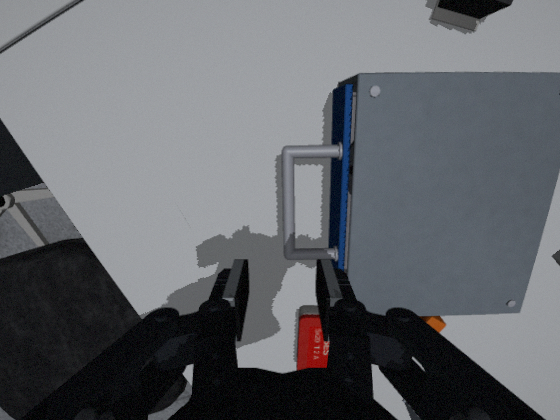

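The wrist view shows the bar at column 289, rows 148 to 255, which matches the prediction (288.7, rows 155 to 257). The bar is between the fingers.

Call:
apply_moves:
  plan:
    - [[0,0,0.2,0,0,0],[0,0,0.2,0,0,0],[0,0,0.2,0,0,0],[0,0,0.2,0,0,0]]

```text
clock: 2.9
tool_pos: [0.561, 0.1189, 0.1198]
tool_rot: [[-0.353, 0.936, 0.001], [0.936, 0.353, 0.0], [-0.0, 0.001, -1.0]]
force: [-0.4, -1.0, 0.3]
finger_gap: 0.419
grasp_force: 0.0
```

```bash
python3 -c "
from h import *
goal((.562,.1255,.061),111.2)"
```

```text
now [0.561  0.1189 0.1198] m [0.0058 0.0032 0.0588] deg [ 0.06  0.01 -0.54] shares [0.019 0.011 0.196] [ 0.0002  0.     -0.0015]
```

Call:
apply_moves:
  plan:
    - [[0.019,0.011,0.1,0,0,-0.0015],[0.019,0.011,0.196,0,0,-0.0015],[0.019,0.011,0.196,0,0,-0.0015],[0.019,0.011,0.196,0,0,-0.0015]]

```text
clock: 3.3
tool_pos: [0.5622, 0.1258, 0.0612]
tool_rot: [[-0.362, 0.932, 0.001], [0.932, 0.362, 0.0], [-0.0, 0.001, -1.0]]
force: [0.8, 0.9, 0.1]
finger_gap: 0.421
grasp_force: 0.0
```

Call:
apply_moves:
  plan:
    - [[0,0,0,0,0,0],[0,0,0,0,0,0],[0,0,0,0,0,0],[0,0,0,0,0,0],[0,0,0,0,0,0],[0,0,0,0,0,0]]
  hand: 0
  grip_force: 40

```text
clock: 3.9
tool_pos: [0.5627, 0.1258, 0.0617]
tool_rot: [[-0.362, 0.932, 0.003], [0.932, 0.362, 0.0], [-0.001, 0.003, -1.0]]
force: [-0.7, -0.5, 6.5]
finger_gap: 0.1
grasp_force: 39.0
```

```bash
python3 - <<'E'
from h import *
s=manip.sense();print(s['tool_pos'],s['finger_gap'],s['grasp_force'],s['force'],s['joints'].round(1))
goal((.562-.0965*.9323,.1255-.0965*.3616,.061),111.2)
E
```

```text
[0.56265392 0.12584154 0.06171741] 0.10039101189556363 39.005786776542664 [-0.73134714 -0.50710685  6.50058157] [ -3.6  46.8 -18.7 106.7  27.3  30.7 -19.3]
now [0.5627 0.1258 0.0617] m [-0.     -0.0972  0.0004] deg [0.16 0.04 0.04] shares [-0.    -0.324  0.001] [0.0005 0.0001 0.0001]
```

Gripped. Pulling the drawer out.

Call:
apply_moves:
  plan:
    - [[0,-0.03,0,0,0,0],[0,-0.08,0,0,0,0],[0,-0.13,0,0,0,0],[0,-0.18,0,0,0,0],[0,-0.23,0,0,0,0],[0,-0.27,0,0,0,0],[0,-0.3,0,0,0,0],[0,-0.3,0,0,0,0]]

```text
clock: 4.7
tool_pos: [0.4779, 0.0919, 0.0616]
tool_rot: [[-0.362, 0.932, 0.003], [0.932, 0.362, -0.001], [-0.002, 0.002, -1.0]]
force: [-0.1, -3.1, 13.2]
finger_gap: 0.098
grasp_force: 40.6
```

Call:
apply_moves:
  plan:
    - [[0,-0.01,0,0,0,0],[0,-0.02,0,0,0,0],[0,-0.03,0,0,0,0],[0,-0.035,0,0,0,0],[0,-0.035,0,0,0,0]]

```text
clock: 5.2
tool_pos: [0.4732, 0.0901, 0.0617]
tool_rot: [[-0.361, 0.932, 0.011], [0.932, 0.361, 0.003], [-0.001, 0.011, -1.0]]
force: [8.9, -1.0, 3.4]
finger_gap: 0.099
grasp_force: 39.7
```

```bash
python3 - <<'E'
from h import *
s=manip.sense();print(s['finger_gap'],s['grasp_force'],s['force'])
p=s['tool_pos'][:2];u=np.array([.9323,.3616]);C=np.array([.6793,.1709]);print((p-C)@u,(p-C)@[-u[1],u[0]])
goal((.562-.0965*.9323,.1255-.0965*.3616,.061),111.2)
E
```

```text
0.09923845488715245 39.73862171173096 [ 8.87610364 -0.99674662  3.42299915]
-0.2214209169970488 -0.0008273724478854577
now [0.4732 0.0901 0.0617] m [ 0.0009 -0.0009  0.0007] deg [ 0.65  0.05 -0.01] shares [ 0.003 -0.003  0.002] [ 0.0018  0.0001 -0.    ]
```

Call:
apply_moves:
  plan:
    - [[0,-0.007,0,0,0,0],[0,-0.013,0,0,0,0],[0,-0.013,0,0,0,0],[0,-0.013,0,0,0,0]]

```text
clock: 5.6
tool_pos: [0.4731, 0.0901, 0.0618]
tool_rot: [[-0.362, 0.932, 0.017], [0.932, 0.361, 0.007], [0.0, 0.018, -1.0]]
force: [15.8, 0.1, -4.5]
finger_gap: 0.1
grasp_force: 39.2
```

```bash
python3 - <<'E'
from h import *
s=manip.sense()
p=s['tool_pos'][:2];u=np.array([.9323,.3616]);C=np.array([.6793,.1709]);print((p-C)@u,(p-C)@[-u[1],u[0]],s['force'])
E
```

```text
-0.22151311586115438 -0.0007911068095703272 [15.75324938  0.14067883 -4.45821714]
```

It is at the stop: the force rises with no further travel. Relaxing, opening and lifting clear.

Call:
apply_moves:
  plan:
    - [[0,0.01,0,0,0,0],[0,0.02,0,0,0,0],[0,0.02,0,0,0,0]]

```text
clock: 5.9
tool_pos: [0.4732, 0.0901, 0.0617]
tool_rot: [[-0.362, 0.932, 0.007], [0.932, 0.362, 0.001], [-0.002, 0.007, -1.0]]
force: [5.1, -2.1, 8.9]
finger_gap: 0.098
grasp_force: 40.4
```

Call:
apply_moves:
  plan:
    - [[0,0,0,0,0,0],[0,0,0,0,0,0],[0,0,0,0,0,0],[0,0,0,0,0,0]]
  hand: 0.4

```text
clock: 6.3
tool_pos: [0.4692, 0.09, 0.0597]
tool_rot: [[-0.362, 0.932, -0.001], [0.932, 0.362, -0.0], [0.0, -0.001, -1.0]]
force: [0.3, -0.6, 1.0]
finger_gap: 0.399
grasp_force: 0.0
```

Call:
apply_moves:
  plan:
    - [[0,0,-0.05,0,0,0],[0,0,-0.2,0,0,0],[0,0,-0.35,0,0,0],[0,0,-0.4,0,0,0],[0,0,-0.4,0,0,0]]

```text
clock: 6.8
tool_pos: [0.471, 0.0903, 0.182]
tool_rot: [[-0.362, 0.932, 0.005], [0.932, 0.362, 0.001], [-0.001, 0.005, -1.0]]
force: [-0.3, -0.8, 0.2]
finger_gap: 0.405
grasp_force: 0.0
```

```bash
python3 - <<'E'
from h import *
s=manip.sense();T=toolT();print(s['tool_pos'],s['finger_gap'],s['force'])
u=np.array([.9323,.3616]);v=np.array([-u[1],u[0]]);C=np.array([.6793,.1709])
im=manip.get_image("wrist")[...,::-1].copy();cv2.imwrite("pics/w2.png",im)
t=manip.get_image("top")[...,::-1].copy();cv2.imwrite("pics/t2.png",t)
K=C-.126*u-.015*v;H=C-.222*u
print(K,proj("wrist",(*K,.068),T),proj("wrist",(*H,.06),T),proj("top",(*K,.068)),proj("top",(*H,.06)))
goal((*K,.15),111.2)
for n,i,TT in (("wrist",im,T),("top",t,None)):
  h=cv2.cvtColor(i,cv2.COLOR_BGR2HSV);m=((h[...,1]>140)&(h[...,2]>60)&((h[...,0]<8)|(h[...,0]>172))).astype(np.uint8)
  for c in cv2.findContours(m,0,2)[0]:
    if cv2.contourArea(c)>25:
      r=cv2.minEnclosingCircle(c);print(n,r,cv2.contourArea(c),onz(n,r[0],.068,TT))
E
```

```text
[0.47101504 0.09032965 0.18198346] 0.4047784569800359 [-0.31356098 -0.81594723  0.23473469]
[0.5672542 0.1113539] [398.39440421 234.05275874] [283.65938078 214.15445361] [282.77302675 262.00203094] [294.45664985 311.62346875]
now [0.4694 0.0896 0.1795] m [-0.0152  0.0991  0.0294] deg [-0.04  0.01  0.02] shares [-0.051  0.33   0.098] [-0.0001  0.      0.0001]
wrist ((377.0, 369.5), 6.800835609436035) 59.5 [ 0.61889225 -0.02712235  0.068     ]
wrist ((397.6553039550781, 231.2493133544922), 14.827033042907715) 564.0 [0.56545065 0.11337872 0.068     ]
top ((37.38127899169922, 330.1472473144531), 27.561656951904297) 534.0 [0.45323539 0.56303369 0.068     ]
top ((282.97296142578125, 261.10809326171875), 5.7527923583984375) 82.5 [0.56893105 0.11094541 0.068     ]
top ((351.4691162109375, 212.64759826660156), 21.966489791870117) 922.5 [ 0.65849187 -0.02138852  0.068     ]
top ((121.0, 111.0), 15.231646537780762) 168.0 [0.8579189 0.4116861 0.068    ]
top ((195.5, 85.5), 14.089102745056152) 84.0 [0.90581039 0.2716228  0.068     ]
top ((175.0, 77.0), 5.831051826477051) 27.5 [0.92223788 0.31004215 0.068     ]
top ((156.0, 72.0), 11.662003517150879) 104.5 [0.93188115 0.34557257 0.068     ]
top ((154.0, 21.75), 4.366162300109863) 44.0 [1.02763332 0.34784799 0.068     ]
top ((440.0, 18.5), 56.879356384277344) 3760.0 [ 1.02986567 -0.19999411  0.068     ]
top ((244.0, 9.0), 30.364551544189453) 369.0 [1.05209521 0.17701429 0.068     ]
```

View pics/w2.png

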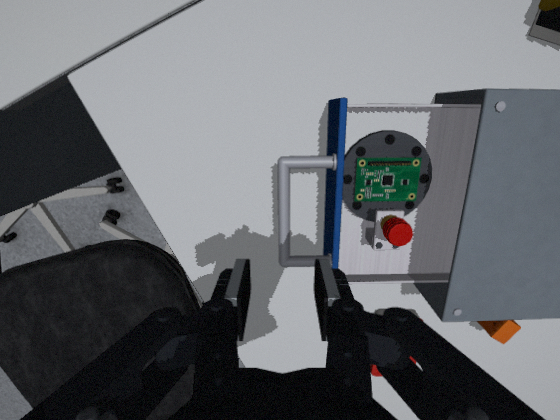

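The wrist view shows the open drawer with the board at (388,180) and the red knob at (398,231), against (398,234) predicted. There is free space on either side of it along the jig's x. Moving above it.

Call:
apply_moves:
  plan:
    - [[-0.048,0.1,0,0,0,0],[-0.048,0.22,0.0,0,0,0],[-0.048,0.33,0.05,0,0,0],[-0.048,0.33,0.12,0,0,0],[-0.048,0.33,0.16,0,0,0],[-0.048,0.33,0.16,0,0,0]]

```text
clock: 7.5
tool_pos: [0.5645, 0.1117, 0.1286]
tool_rot: [[-0.363, 0.932, -0.007], [0.932, 0.363, -0.002], [0.001, -0.007, -1.0]]
force: [-0.1, 0.3, -0.3]
finger_gap: 0.401
grasp_force: 0.0
```

```bash
python3 - <<'E'
from h import *
T=toolT()
goal((.567,.1118,.068),111.2)
im=manip.get_image("wrist")[...,::-1].copy();cv2.imwrite("pics/w3.png",im)
print(proj("wrist",(.567,.1118,.068),T))
h=cv2.cvtColor(im,cv2.COLOR_BGR2HSV);m=((h[...,1]>140)&(h[...,2]>60)&((h[...,0]<8)|(h[...,0]>172))).astype(np.uint8)
for c in cv2.findContours(m,0,2)[0]:
  if cv2.contourArea(c)>100:
    r=cv2.minEnclosingCircle(c);print(r,cv2.boundingRect(c),onz("wrist",r[0],.0645,T))
E
```

```text
now [0.5645 0.1117 0.1286] m [-0.0008  0.0029  0.0606] deg [-0.42 -0.03  0.08] shares [-0.003  0.01   0.202] [-0.0012 -0.0001  0.0002]
[287.40519608 246.49550963]
((312.0, 357.0), 18.43918800354004) (298, 344, 29, 26) [0.61963172 0.03033967 0.0645    ]
((290.5, 243.5), 18.560810089111328) (275, 225, 33, 37) [0.5687404  0.11303416 0.0645    ]
```

View pics/w3.png

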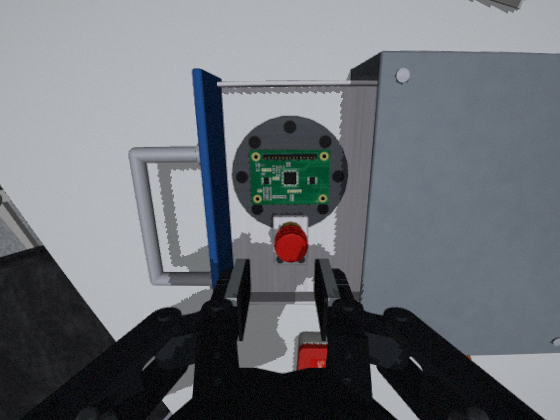

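The wrist view shows the knob at (291,243), between the finger planes (columns 243 to 322). Descending with a small correction.

Call:
apply_moves:
  plan:
    - [[-0.003,0.012,0.05,0,0,0],[-0.003,0.012,0.1,0,0,0],[-0.003,0.012,0.15,0,0,0],[-0.003,0.012,0.19,0,0,0],[-0.003,0.012,0.202,0,0,0],[-0.003,0.012,0.202,0,0,0]]

```text
clock: 8.15
tool_pos: [0.5705, 0.1129, 0.0704]
tool_rot: [[-0.362, 0.932, -0.001], [0.932, 0.362, -0.0], [0.0, -0.001, -1.0]]
force: [0.3, -0.4, -0.7]
finger_gap: 0.4
grasp_force: 0.0
```

Call:
apply_moves:
  plan:
    - [[0,0,0,0,0,0],[0,0,0,0,0,0],[0,0,0,0,0,0],[0,0,0,0,0,0],[0,0,0,0,0,0]]
  hand: 0
  grip_force: 60

```text
clock: 8.65
tool_pos: [0.571, 0.113, 0.0716]
tool_rot: [[-0.362, 0.932, 0.0], [0.932, 0.362, 0.0], [-0.0, 0.0, -1.0]]
force: [-2.2, -0.2, 2.9]
finger_gap: 0.232
grasp_force: 58.7
```

```bash
python3 - <<'E'
from h import *
s=manip.sense();print(s['tool_pos'],s['finger_gap']*85,s['grasp_force'],s['force'])
E
```

```text
[0.57099729 0.11303857 0.07162046] 19.748256580770477 58.68354320526123 [-2.234921   -0.17825762  2.9204191 ]
```

The knob is gripped (19.7 mm reading), but the TCP sits about 3.5 mm inside the full-out position, so closing pushed the drawer in slightly. Pulling it back to its stop.

Call:
apply_moves:
  plan:
    - [[0,-0.005,0,0,0,0],[0,-0.01,0,0,0,0],[0,-0.015,0,0,0,0],[0,-0.018,0,0,0,0],[0,-0.018,0,0,0,0]]

```text
clock: 9.15
tool_pos: [0.5695, 0.1124, 0.0718]
tool_rot: [[-0.362, 0.932, 0.007], [0.932, 0.362, 0.004], [0.001, 0.008, -1.0]]
force: [8.3, 3.1, -4.1]
finger_gap: 0.23
grasp_force: 58.8
```

```bash
cat >> h.py <<'E'
def rep():
    s=manip.sense();p=s['tool_pos'];u=np.array([.9323,.3616]);v=np.array([-u[1],u[0]]);C=np.array([.6793,.1709])
    f=s['force'];print("jig xy",(p[:2]-C)@u,(p[:2]-C)@v,"z",p[2],"F jig",f[:2]@u,f[:2]@v,f[2],s['finger_gap']*85,s['grasp_force'],s['clock'])
E
python3 -c "
from h import *
rep()"
```

```text
jig xy -0.123479220953605 -0.0147995979955549 z 0.07180246484092076 F jig 8.817285243760269 -0.09640021328943016 -4.120315070331545 19.576552239901115 58.753294944763184 9.15
```

Call:
apply_moves:
  plan:
    - [[0,-0.005,0,0,0,0],[0,-0.01,0,0,0,0],[0,-0.01,0,0,0,0]]

```text
clock: 9.45
tool_pos: [0.5693, 0.1124, 0.0725]
tool_rot: [[-0.363, 0.932, 0.013], [0.932, 0.363, 0.006], [0.001, 0.014, -1.0]]
force: [12.2, 3.8, -5.4]
finger_gap: 0.23
grasp_force: 58.9
```

```bash
python3 -c "
from h import *
rep()"
```

```text
jig xy -0.12369101337100866 -0.01476277699726452 z 0.07254022405347695 F jig 12.716152821934653 -0.81308765049392 -5.416902159801937 19.509557705291005 58.86403799057007 9.45
```

At the stop again. Easing off while keeping a slight outward bias, then lifting.

Call:
apply_moves:
  plan:
    - [[0,0.008,0,0,0,0],[0,0.014,0,0,0,0],[0,0.014,0,0,0,0]]

```text
clock: 9.75
tool_pos: [0.5697, 0.1125, 0.0717]
tool_rot: [[-0.362, 0.932, 0.005], [0.932, 0.362, 0.003], [0.001, 0.006, -1.0]]
force: [6.5, 1.8, -1.9]
finger_gap: 0.229
grasp_force: 59.2
```

```bash
python3 -c "
from h import *
rep()"
```

```text
jig xy -0.12332367867377485 -0.014773620501583769 z 0.07170634780289009 F jig 6.705953482560858 -0.6718731341675048 -1.8857980057348338 19.425220744949147 59.1730535030365 9.75
```

Call:
apply_moves:
  plan:
    - [[0,0,-0.008,0,0,0],[0,0,-0.016,0,0,0],[0,0,-0.024,0,0,0],[0,0,-0.032,0,0,0],[0,0,-0.04,0,0,0],[0,0,-0.048,0,0,0],[0,0,-0.053,0,0,0],[0,0,-0.053,0,0,0]]

```text
clock: 10.55
tool_pos: [0.5696, 0.1125, 0.0869]
tool_rot: [[-0.362, 0.932, 0.005], [0.932, 0.362, 0.003], [0.001, 0.006, -1.0]]
force: [7.1, 3.0, -9.6]
finger_gap: 0.232
grasp_force: 58.9
```

```bash
python3 -c "
from h import *
rep()"
```

```text
jig xy -0.12340201952993296 -0.014745135035716728 z 0.08694934932377951 F jig 7.712644350805985 0.18377839955137487 -9.552906458751883 19.74568830469364 58.9314740896225 10.55
```

Call:
apply_moves:
  plan:
    - [[0,0,-0.005,0,0,0],[0,0,-0.01,0,0,0],[0,0,-0.01,0,0,0],[0,0,-0.01,0,0,0]]

```text
clock: 10.95
tool_pos: [0.5695, 0.1125, 0.088]
tool_rot: [[-0.362, 0.932, 0.004], [0.932, 0.362, 0.004], [0.002, 0.005, -1.0]]
force: [11.7, 3.9, -23.7]
finger_gap: 0.23
grasp_force: 60.5
```

```bash
python3 -c "
from h import *
rep()"
```

```text
jig xy -0.12347839146803838 -0.014787865386254241 z 0.08796672727416843 F jig 12.273355326816771 -0.5918552613604637 -23.704097804623455 19.581180662378994 60.48547089099884 10.95
```

Call:
apply_moves:
  plan:
    - [[0,0,-0.004,0,0,0],[0,0,-0.007,0,0,0],[0,0,-0.007,0,0,0],[0,0,-0.007,0,0,0]]

```text
clock: 11.35
tool_pos: [0.5694, 0.1124, 0.0882]
tool_rot: [[-0.362, 0.932, 0.003], [0.932, 0.362, 0.004], [0.003, 0.004, -1.0]]
force: [15.6, 5.3, -39.6]
finger_gap: 0.235
grasp_force: 60.6
```

```bash
python3 -c "
from h import *
rep()"
```

```text
jig xy -0.12357205347298686 -0.014805188253927376 z 0.08816287664266846 F jig 16.44030341541443 -0.7050149145737423 -39.55603280795942 19.956270001253355 60.553985238075256 11.35
```

At the upper stop (16.3 mm of travel, and the force is rising). Backing off to a modest hold and firming the grip.

Call:
apply_moves:
  plan:
    - [[0,0,0.003,0,0,0],[0,0,0.006,0,0,0],[0,0,0.006,0,0,0],[0,0,0.006,0,0,0],[0,0,0.006,0,0,0],[0,0,0.006,0,0,0],[0,0,0.006,0,0,0],[0,0,0.006,0,0,0]]
  grip_force: 80

```text
clock: 12.15
tool_pos: [0.5695, 0.1125, 0.0881]
tool_rot: [[-0.363, 0.932, 0.004], [0.932, 0.363, 0.004], [0.002, 0.005, -1.0]]
force: [12.6, 5.1, -25.9]
finger_gap: 0.227
grasp_force: 80.0
```

```bash
python3 - <<'E'
from h import *
rep()
a=manip.get_image("wrist")[...,::-1];b=manip.get_image("side")[...,::-1];t=manip.get_image("top")[...,::-1];t0=cv2.imread("pics/top0.png")
cv2.imwrite("pics/end.png",np.hstack([a[120:,160:520],cv2.resize(b[140:300,150:360],(420,320))[:300]]) if 0 else np.hstack([a[100:400,150:550],cv2.resize(b[150:300,150:350],(400,300))]))
rep()
# bystanders vs start
for n,i in (("t0",t0),("t1",t)):
  h=cv2.cvtColor(i,cv2.COLOR_BGR2HSV);m=((h[...,1]>150)&((h[...,0]<15)|(h[...,0]>170))).astype(np.uint8);m[:150]=0;m[235:]=0;m[:,:300]=0;m[:,385:]=0
  print(n,[cv2.minAreaRect(c) for c in cv2.findContours(m,0,2)[0] if cv2.contourArea(c)>30])
print("transformer diff",np.abs(t[205:250,140:185].astype(int)-t0[205:250,140:185]).mean())
E
```

```text
jig xy -0.12348826655728787 -0.01477723876098127 z 0.08805873869975236 F jig 13.557537213519153 0.16428365736384354 -25.87753520514496 19.319848569442513 79.97212529182434 12.15
jig xy -0.12348802218096898 -0.014780065351504397 z 0.08804632745158572 F jig 13.561415773804821 -0.3450090822208107 -25.67694502153419 18.908930797757613 79.9724292755127 12.3
t0 [((351.3028869628906, 212.70802307128906), (24.43462562561035, 39.898502349853516), 70.01689147949219), ((315.8653564453125, 164.17306518554688), (13.532012939453125, 10.982503890991211), 11.309932708740234)]
t1 [((351.3028869628906, 212.70802307128906), (24.43462562561035, 39.898502349853516), 70.01689147949219), ((315.8653564453125, 164.17306518554688), (13.532012939453125, 10.982503890991211), 11.309932708740234)]
transformer diff 10.537942386831276
```

View pics/end.png

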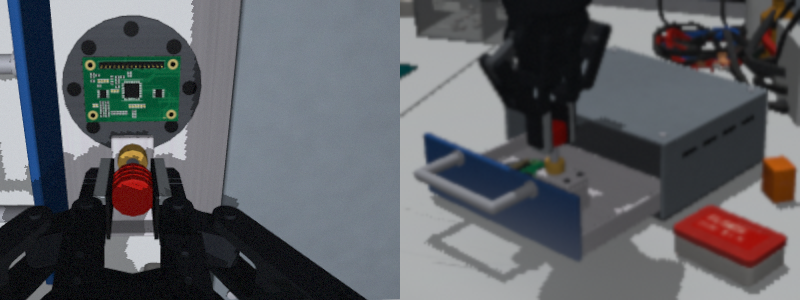

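The final picture shows the drawer out, the red knob held between the fingers and raised with its brass collar showing, and the board untouched. The tin and relay are at the same pixels as at the start.

```bash
python3 -c "
from plant import manip
print(manip.finish_job())"
```

```text
the job is handed in; nothing more can be done
None
```

The job is handed in: the drawer is out at its stop, and the gripper is holding the red knob at its upper stop (about 16 mm up, with 80 N of grip). The board was not touched, the tin and relay have not moved, and the arm never went near the transformer.

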